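# Long mending plate from stand to paint rack

## Robot

A 6-joint arm with a two-finger parallel gripper is mounted at the origin on a cart in front of the work surface, level with it; the furniture and walls round the work are solid. World frame = base frame: x ahead of the robot, y to its left, z up, the work surface at z = 0. Lengths are in m, angles in rad, forces in N, time in s.
With the tool pointing down it reaches from about 0.3 to 1 m from the base axis. Payload 5.1 kg.
Tool frame: the origin (TCP) lies on the centre line of the jaws, within the pads' length; the fingertips stand 19 mm ahead of it and the grasp point (between the pads) is the TCP; z points along the fingers, y is the line along which they close (so a half turn about z gives the same grasp; the last joint's range is limited). The gripper opens to 95 mm and grips with 3 to 60 N. Pads are 20 mm wide; open, the fingers measure 119 mm over their backs; the gripper's body (75 mm by 180 mm) begins 59 mm behind the grasp point.
Start: joints at [1.265, 0.124, 1.65, -0, 1.367, -0.083], TCP at [0.144, 0.634, 0.234] pointing down, gripper open.
Joint ranges: [-2.61, 2.61], [-1.02, 2.33], [0.03, 2.71], [-1.35, 4.49], [0.32, 2.68], [-2.91, 2.91]. Speed limits (rad/s): [2.57, 2.57, 3.14, 3.14, 3.14, 3.14].

## Interface

Orientations are given as a rotation vector (axis times angle).
In Python, from bench import * gives the robot as it stands.
- The arm moves only by the shell command python3 -m jog 'ROWS'. ROWS is JSON, a list of rows, each a list of 7 numbers: the finger opening in mm, from 0 to 95.1, then the shift along the world's x, y, z in mm, then the turn, a rotation vector about the world's x, y, z in degrees. A call has 1 to 20 rows; each row shifts and turns the commanded pose from where the row before left it; what a row does not reach is not made up. A row lasts 1/10 s, in which the tool goes at most 50 mm and 8.59 degrees, less where a joint would pass 70% of its speed; a pose out of reach is approached as far as the arm can. A call with a gripper value outside its range is refused whole. The fingers move at their own pace and stop on an object; the grip force is fixed at half the most. Time passes only in rows, so rows that do not move let the fingers close. It gives the time, the measured TCP pose, the force, the opening and the grip force at its end, in the units of the state.
- state(): the state, without advancing time (a new reading comes with each control period).
- grab_frame(name): name is "scene" or "top"; returns a dict with "frame" (400x640x3 uint8, red, green, blue), "fovy" (degrees; the focal length in pixels is half the picture's height over the tangent of half this angle, whatever the lens; pixels are square), "cx", "cy" (the principal point, pixels), "eye" and "rotation" of the camera in the world. Camera axes: x right, y down, z forward; pixel columns grow to the right and rows downward; lengths in m; the calibration is good to about 2 mm. A picture is of the moment at which its call begins. There is no depth.
- job_done(): hands the job in; it is judged then, once.
The state is a dict: "t": time; "qpos": joint angles; "joint_vel": joint speeds; "joint_torque": joint torques, N m; "tool_pos": TCP position; "tool_rot": TCP orientation; "wrist_force": force on the tool from outside, world axes, zero at the start; "moment": the same for the moment, N m; "width": finger opening in m; "grip_force": force on a finger pad.
Only numpy, scipy, OpenCV 4.12 (cv2) and the standard library are available. Lean on these libraries where they do the work, as an engineer would, in place of code of your own. Each camera call takes 0.05 s, during which the arm holds its last target. There are 200 camera calls.

## Task

The longer of the two flat steel mending plates has to be painted. Slide it along its lane on the plywood stand until it sticks out well past the stand's front edge, grip it there by its long sides, and lay it flat, squarely and centred across the two battens of the paint rack, without dropping it. Leave the shorter plate where it lies.

Things in the scene. Friction and masses are not known exactly. Their poses are not given: they have to be found in the camera images.
- long_plate_center (a point): Centre (half-way up) of the long plate: bare steel flat, 170 mm long (its x), 50 wide (y), 5 thick (z up), four drawn screw holes, 0.14 to 0.28 kg. It starts in either lane of the stand, near end 5 to 20 mm behind the front edge. It slides with ordinary dry friction, pushed on its far end or dragged from above; it tips off if more than half sticks out.
- short_plate_center (a point): Centre (half-way up) of the short plate: like the long one, but 100 mm long, with two screw holes. It lies in the stand's other lane and stays there.
- stand: Fixed plywood stand; origin on the bench, x along its lanes away from the robot, y left. Top face at z = 60 mm, x = -105 (front edge, free air below) to +115 mm (open rear), 150 wide. Three strips along x, 12 wide, tops at z = 66, at y = -69, 0, +69 mm, x = -100 to +110, bound two lanes 57 wide (centres y = -34.5, +34.5). They stand 1 mm above the plates, so plates in them cannot be gripped by the sides.
- rack_top (a point): Middle of the fixed paint rack, level with the tops of its two battens, 60 mm above the bench. They run along the rack's y, 120 mm long, 12 thick, at x = -32 and +32 mm, on a baseboard 160 x 130 mm, its top 45 mm below this point. The plate shall lie with its length along the rack's x (roughly away from the robot), either way round; centred, its ends stick out 47 mm.

How it is judged:
By the outcome, as a careful person would: the job done as asked, in the order asked, and still so for the second after the job is handed in, with the robot touching nothing.
It also fails if it takes over 48 s, if anything falls off the work surface, if the arm or the gripper's body presses on something with over 40 N, if the wrist force passes 120 N, or if a joint passes its speed limit or range.

## Working session

There is one attempt and no reset: what is moved stays moved. The work goes in short steps, Python scripts to look and compute and a shell command to move; the robot and the scene stay as the last step left them, time stands still between calls to the robot, and variables do not carry over. Pictures are saved under pics/ and viewed, at most 10 in all, crops included, and the job is handed in when it is done.

```bash
mkdir -p pics; python3 - <<'E'
from bench import *
import cv2,numpy as np
for n in("top","scene"):
    g=grab_frame(n); cv2.imwrite(f"pics/{n}0.png",g["frame"][:,:,::-1]); print(n,g["fovy"],g["cx"],g["cy"],np.round(g["eye"],3),np.round(g["rotation"],3).tolist())
s=state(); print(s)
E
```

```text
top 45.99030298908062 322.47385913717267 192.95026090152618 [0.471 0.012 1.066] [-2.176, 2.229, -0.104]
scene 55.59660693789657 319.67749611667494 200.90921455908082 [ 0.225 -0.654  0.531] [-2.084, 0.522, -0.274]
{'t': 0.1, 'qpos': array([ 1.26540479e+00,  1.24437313e-01,  1.65151436e+00, -1.09056193e-05,
        1.36749445e+00, -8.26111996e-02]), 'joint_vel': array([ 0.00059798, -0.00153672, -0.00390363, -0.00079664,  0.00084947,
        0.00156617]), 'joint_torque': array([ 2.45056535e-04, -4.18867636e+01, -3.61102760e+01,  7.77342031e-02,
        4.60114516e-02, -5.25290147e-05]), 'tool_pos': array([0.14348911, 0.63341534, 0.23252524]), 'tool_rot': array([-3.49177170e-01, -3.12177711e+00,  2.85973551e-03]), 'wrist_force': array([ 0.70329084,  0.34824418, -0.13690599]), 'moment': array([ 0.01214429, -0.05026894,  0.00011158]), 'grip_force': 0.0, 'width': 0.09507842534966482}
```

View pics/top0.png

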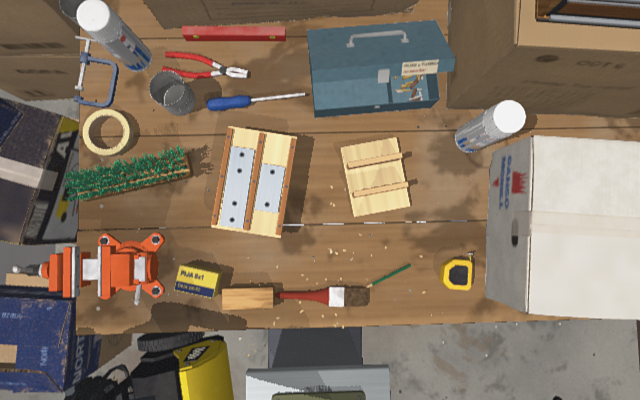

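View pics/scene0.png

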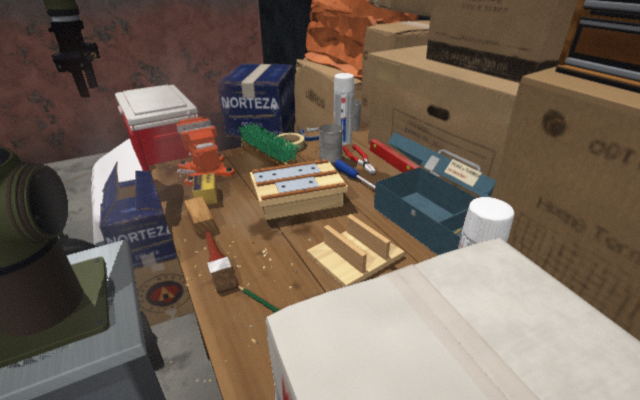

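The top view shows the long plate (four holes) in the left (+y) lane of the stand, around (237,188). The short plate is in the right lane at (270,188), and the rack battens are at (372,160) and (381,188). I'll measure these next.

```bash
cat > h.py <<'E'
from bench import *
import cv2,numpy as np
from scipy.spatial.transform import Rotation as R
def cast(g,uv,z):
    uv=np.atleast_2d(uv).astype(float); f=200/np.tan(np.radians(g["fovy"]/2))
    r=np.asarray(g["rotation"]); M=r if r.shape==(3,3) else R.from_rotvec(r).as_matrix()
    d=np.c_[(uv[:,0]-g["cx"])/f,(uv[:,1]-g["cy"])/f,np.ones(len(uv))]@M.T
    e=np.asarray(g["eye"]); return e+d*((z-e[2])/d[:,2])[:,None]
def blobs(mask,roi,amin):
    m=np.zeros_like(mask); x0,y0,x1,y1=roi; m[y0:y1,x0:x1]=mask[y0:y1,x0:x1]
    cs=cv2.findContours(m,cv2.RETR_EXTERNAL,cv2.CHAIN_APPROX_NONE)[0]
    return [c for c in cs if cv2.contourArea(c)>amin]
def rect(g,c,z):
    p=cast(g,c[:,0,:],z)[:,:2]*1000
    (cx,cy),(w,h),a=cv2.minAreaRect(p.astype(np.float32))
    if w<h: w,h,a=h,w,a+90
    return np.round([cx,cy,w,h,(a+90)%180-90],1)
E
python3 - <<'E'
from h import *
g=grab_frame("top"); f=g["frame"]; hsv=cv2.cvtColor(f,cv2.COLOR_RGB2HSV)
H,S,V=cv2.split(hsv)
for p in [(237,188),(270,190),(372,162),(381,188),(380,175),(258,180),(224,180),(248,220),(243,140)]: print(p,hsv[p[1],p[0]])
steel=((H>85)&(H<130)&(V>110)&(S<90)).astype(np.uint8)*255
for c in blobs(steel,(205,120,310,245),100): print("steel",rect(g,c,.065))
br=((H<18)&(S>110)&(V<190)).astype(np.uint8)*255
for c in blobs(br,(205,120,310,245),60): print("strip",rect(g,c,.066),cv2.contourArea(c))
for c in blobs(br,(335,130,420,222),60): print("batten",rect(g,c,.06),cv2.contourArea(c))
cr=f[115:245,205:420]; cv2.imwrite("pics/c1.png",cv2.resize(cr[:,:,::-1],None,fx=3.6,fy=3.6,interpolation=cv2.INTER_CUBIC))
E
```

```text
(237, 188) [106  13 224]
(270, 190) [105  16 222]
(372, 162) [ 18 100 237]
(381, 188) [ 19  98 232]
(380, 175) [ 18  89 215]
(258, 180) [ 17  68 142]
(224, 180) [ 18 107 134]
(248, 220) [  4  51 121]
(243, 140) [ 22  79 240]
steel [549.   93.8  98.4  48.7 -10.3]
steel [552.8 162.9 167.9  49.5  -9.1]
strip [442.2  39.9  54.9  27.3  88.5] 164.5
strip [449.5 202.6  56.6  33.5  88.5] 369.0
strip [547.8  32.9 206.3  62.   -9.6] 1235.5
strip [564.4 125.8 206.3  10.9 -10. ] 313.5
strip [575.9 205.9 214.9  34.7 -10.5] 663.5
strip [679.3  58.4 105.9  26.6  82.7] 210.0
batten [ 571.2 -133.3  197.5  173.9   -1.5] 2352.0
```

View pics/c1.png

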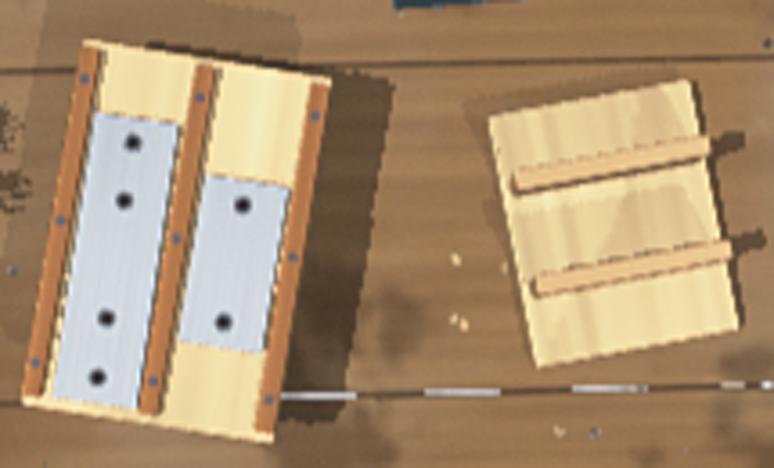

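The crop confirms the lanes and the stand's -10° yaw. The rack baseboard corners are at crop pixels (489,117), (692,80), (738,327) and (537,367). Next is the rack pose, with a scene-view crop of its batten tops.

```bash
python3 - <<'E'
from h import *
g=grab_frame("top"); f=g["frame"]; H,S,V=cv2.split(cv2.cvtColor(f,cv2.COLOR_RGB2HSV))
def cp(l): return np.array(l)/3.6+np.array([205,115])-0.4
b=cast(g,cp([(489,117),(692,80),(738,327),(537,367)]),.015)[:,:2]*1000
print("base",np.round(b),b.mean(0))
t=cast(g,cp([(513,177),(708,142),(533,281),(730,245)]),.06)[:,:2]*1000   # batten top centrelines
print("batt",np.round(t),t.mean(0))
m=((V>175)&(S<125)&(H>12)).astype(np.uint8)*255
for c in blobs(m,(330,125,425,225),200): print("mask",rect(g,c,.015))
g=grab_frame("scene"); cr=g["frame"][205:290,295:415]; cv2.imwrite("pics/c2.png",cv2.resize(cr[:,:,::-1],None,fx=6,fy=6,interpolation=cv2.INTER_CUBIC))
E
```

```text
base [[ 641.  -63.]
 [ 662. -191.]
 [ 506. -215.]
 [ 484.  -88.]] [ 573.01757212 -139.35767317]
batt [[ 597.  -73.]
 [ 616. -191.]
 [ 535.  -83.]
 [ 553. -202.]] [ 575.16600176 -137.31082652]
mask [ 573.  -140.7  161.   133.9    9.4]
```

View pics/c2.png

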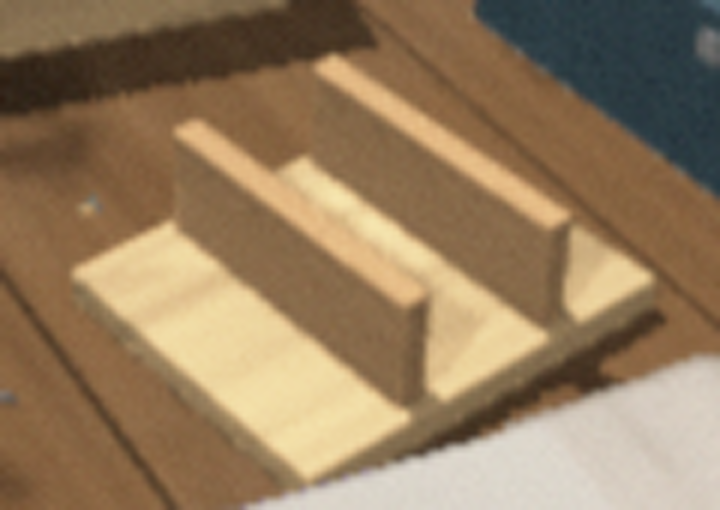

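The rack centre is about (574,-139) with a yaw near +9°, and the scene crop shows clean batten tops. I'll push the plate at its far end with closed fingers, starting above stand point (90,34.5), which is world (654,145).

```bash
python3 -m jog '[[0,0,0,30,0,0,0],[0,34,-32.5,0,0,0,0.2],[0,34,-32.5,0,0,0,0.2],[0,34,-32.5,0,0,0,0.2],[0,34,-32.5,0,0,0,0.2],[0,34,-32.5,0,0,0,0.2],[0,34,-32.5,0,0,0,0.2],[0,34,-32.5,0,0,0,0.2],[0,34,-32.5,0,0,0,0.2],[0,34,-32.5,0,0,0,0.2],[0,34,-32.5,0,0,0,0.2],[0,34,-32.5,0,0,0,0.2],[0,34,-32.5,0,0,0,0.2],[0,34,-32.5,0,0,0,0.2],[0,34,-32.5,0,0,0,0],[0,34,-32.5,0,0,0,0],[0,0,0,0,0,0,0],[0,0,0,0,0,0,0]]'
python3 - <<'E'
from h import *
for i in range(2):
    g=grab_frame("scene")
f=300/1; 
for c,z in (([(187,125),(415,297)],.06),([(330,60),(560,220)],.06)):
    print(np.round(cast(g,np.array(c)/6+[295,205],z)[:,:2]*1000))
s=state();M=R.from_rotvec(s["tool_rot"]).as_matrix();print(s["tool_pos"],M.round(3).tolist())
E
```

```text
t: 2.05
tool_pos: [0.6539, 0.1456, 0.263]
tool_rot: [-0.281, -3.128, -0.0]
wrist_force: [-0.3, 0.4, 0.8]
width: 0.0001
grip_force: 0.0
[[ 533.  -88.]
 [ 553. -203.]]
[[ 598.  -78.]
 [ 616. -193.]]
[0.65299018 0.14709636 0.26342192] [[-0.984, 0.176, -0.001], [0.176, 0.984, 0.0], [0.001, 0.0, -1.0]]
```

```bash
python3 -m jog '[[0,0,0,-40,0,0,0],[0,0,0,-40,0,0,0],[0,0,0,-40,0,0,0],[0,0,0,-30,0,0,0],[0,0,0,-20,0,0,0],[0,0,0,-7,0,0,0],[0,0,0,-4,0,0,0],[0,0,0,0,0,0,0],[0,0,0,0,0,0,0]]'
python3 - <<'E'
from h import *
g=grab_frame("scene"); cr=g["frame"][130:230,230:370]; cv2.imwrite("pics/c3.png",cv2.resize(cr[:,:,::-1],None,fx=5,fy=5,interpolation=cv2.INTER_CUBIC))
s=state();print(s["tool_pos"],s["wrist_force"])
E
```

```text
t: 3.05
tool_pos: [0.6546, 0.1469, 0.0846]
tool_rot: [0.277, 3.126, 0.001]
wrist_force: [0.7, 0.2, 0.5]
width: 0.0005
grip_force: 0.0
[0.65466628 0.14676838 0.08461345] [-0.5351524  -0.25222664 -0.70975682]
```

View pics/c3.png

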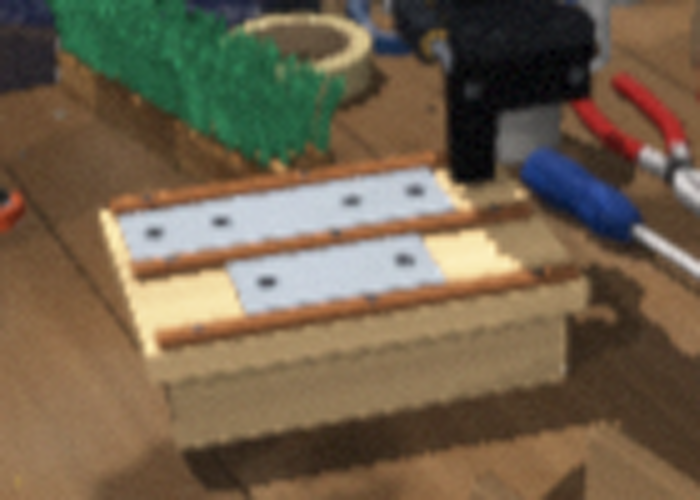

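The crop shows the finger behind the long plate's far end (about (470,175)), centred in the lane. I'll lower it slightly and push along the lane.

```bash
python3 -m jog '[[0,0,0,-3,0,0,0],[0,0,0,0,0,0,0],[0,-5,0.6,0,0,0,0],[0,-6,1,0,0,0,0],[0,-6,1,0,0,0,0],[0,-6,1,0,0,0,0]]'; python3 -m jog '[[0,-6,1,0,0,0,0],[0,-6,1,0,0,0,0],[0,-6,1,0,0,0,0],[0,-6,1,0,0,0,0],[0,-6,1,0,0,0,0],[0,-6,1,0,0,0,0],[0,-6,1,0,0,0,0],[0,-5,1,0,0,0,0],[0,-3,0.5,0,0,0,0],[0,0,0,0,0,0,0]]'
cat > p.py <<'E'
from h import *
g=grab_frame("top"); f=g["frame"]; H,S,V=cv2.split(cv2.cvtColor(f,cv2.COLOR_RGB2HSV))
steel=((H>85)&(H<130)&(V>110)&(S<90)).astype(np.uint8)*255
for c in blobs(steel,(195,110,310,265),100):
    r=rect(g,c,.065);d=r[:2]-[559.5,126.7];print("steel",r,"stand",d@[.985,-.174],d@[.174,.985])
s=state();print(s["tool_pos"],s["wrist_force"])
d=s["tool_pos"][:2]*1000-[559.5,126.7];print("tcp stand",d@[.985,-.174],d@[.174,.985])
cv2.imwrite("pics/last.png",cv2.resize(f[110:270,195:430,::-1],None,fx=3.3,fy=3.3,interpolation=cv2.INTER_CUBIC))
E
python3 p.py
```

```text
t: 3.7
tool_pos: [0.6302, 0.1501, 0.0798]
tool_rot: [0.278, 3.129, 0.0]
wrist_force: [0.7, -0.4, 1.0]
width: 0.0002
grip_force: 0.5
t: 4.7
tool_pos: [0.5799, 0.1586, 0.0794]
tool_rot: [-0.278, -3.128, 0.0]
wrist_force: [-0.1, 0.6, -0.1]
width: 0.0003
grip_force: 0.0
steel [541.6 176.3  31.6  21.2  88.7] stand -26.26189999999998 45.74140000000001
steel [548.8  96.1  97.3  53.2 -10.2] stand -5.215100000000044 -32.002800000000015
[0.58003362 0.15855162 0.07930038] [-0.13284488  0.6250452   0.05192746]
tcp stand 14.683432046944661 34.94669233509424
```

```bash
python3 -m jog '[[0,-3.5,0.6,0,0,0,0],[0,-3.5,0.6,0,0,0,0],[0,0,0,0,0,0,0],[0,3,-0.5,0,0,0,0],[0,0,0,20,0,0,0],[0,0,0,40,0,0,0],[0,0,0,40,0,0,0],[0,40,0,10,0,0,0],[0,45,0,0,0,0,0],[95,45,0,0,0,0,0],[95,0,0,0,0,0,0],[95,0,0,0,0,0,0]]'; python3 p.py
```

```text
t: 5.95
tool_pos: [0.7068, 0.159, 0.1881]
tool_rot: [-0.279, -3.127, 0.001]
wrist_force: [0.5, 0.3, 0.0]
width: 0.0189
grip_force: 0.0
steel [549.   94.   98.5  49.  -10.3] stand -4.652699999999999 -34.036500000000004
[0.70609871 0.15911891 0.18880258] [-0.56937465 -1.10332455 -0.20955489]
tcp stand 138.75884240098176 57.4407993242927
```

View pics/last.png

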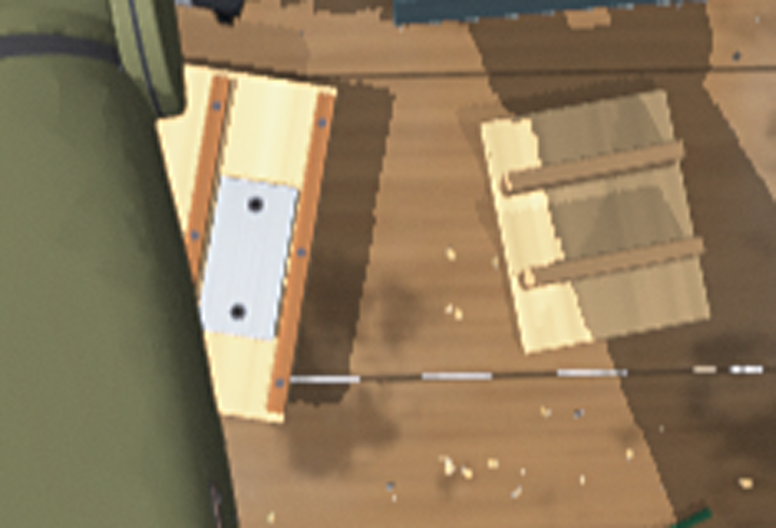

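The arm hides the lane in the top view, so I'll measure from the scene camera.

```bash
cat > q.py <<'E'
from h import *
g=grab_frame("scene"); f=g["frame"]; H,S,V=cv2.split(cv2.cvtColor(f,cv2.COLOR_RGB2HSV))
steel=((H>85)&(H<130)&(V>130)&(S<90)).astype(np.uint8)*255
for c in blobs(steel,(225,140,360,240),100):
    r=rect(g,c,.065);d=r[:2]-[559.5,126.7];print("steel",r,"stand",d@[.985,-.174],d@[.174,.985])
cv2.imwrite("pics/s.png",cv2.resize(f[120:300,220:420,::-1],None,fx=3.3,fy=3.3,interpolation=cv2.INTER_CUBIC))
E
python3 q.py
```

```text
steel [549.7  95.3  97.6  47.7 -10.2] stand -4.189399999999954 -32.6342
steel [477.6 176.6 167.8  53.1 -10.7] stand -89.35409999999997 34.90089999999999
```

View pics/s.png

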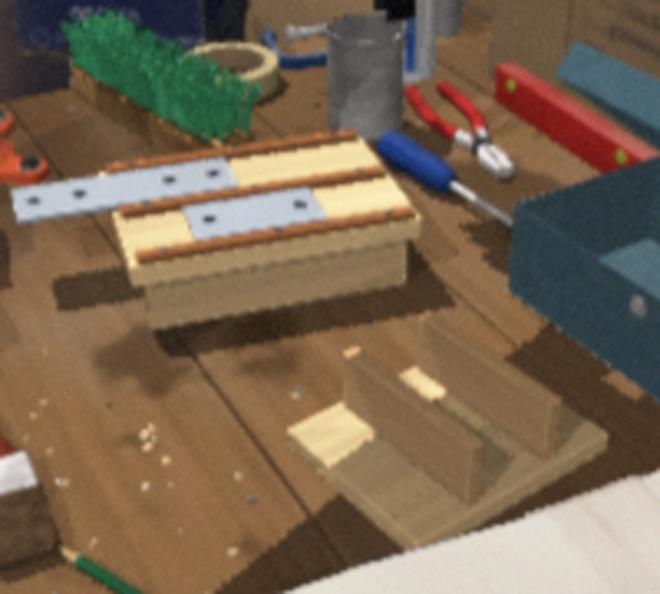

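The long plate now sticks out about 68 mm, with its centre near (478.5,177), and the short plate hasn't moved. I'll grip 54 mm ahead of the plate's centre, at (425,186), so the fingers stay outside the near batten when laying it down.

```bash
python3 -m jog '[[95,0,0,45,0,0,0],[95,-40,4,0,0,0,0],[95,-40,4,0,0,0,0],[95,-40,4,0,0,0,0],[95,-40,4,0,0,0,0],[95,-40,4,0,0,0,0],[95,-40,4,0,0,0,0],[95,-41,3,0,0,0,0],[95,0,0,-40,0,0,0],[95,0,0,-40,0,0,0],[95,0,0,0,0,0,0],[95,0,0,0,0,0,0]]'; python3 q.py
```

```text
t: 7.25
tool_pos: [0.4247, 0.1861, 0.1551]
tool_rot: [-0.278, -3.129, 0.0]
wrist_force: [-0.0, 0.1, 0.7]
width: 0.0953
grip_force: 0.0
steel [549.4  95.4  97.   47.7 -10.2] stand -4.502300000000023 -32.5879
steel [477.5 176.2 167.4  53.1 -11.2] stand -89.383 34.489499999999985
```

```bash
python3 -m jog '[[95,0,0,-35,0,0,0],[95,0,0,-30,0,0,0],[95,0,0,-20,0,0,0],[95,0,0,-7,0,0,0],[95,0,0,0,0,0,0],[60,0,0,0,0,0,0],[60,0,0,0,0,0,0],[60,0,0,0,0,0,0],[60,0,0,0,0,0,0]]'; python3 -m jog '[[40,0,0,0,0,0,0],[40,0,0,0,0,0,0],[40,0,0,0,0,0,0],[40,0,0,0,0,0,0],[40,0,0,0,0,0,0]]'
```

```text
t: 8.2
tool_pos: [0.4262, 0.1864, 0.0635]
tool_rot: [0.278, 3.128, 0.001]
wrist_force: [-0.3, -0.7, 0.1]
width: 0.0681
grip_force: 0.0
t: 8.7
tool_pos: [0.4256, 0.1863, 0.0627]
tool_rot: [-0.278, -3.129, -0.0]
wrist_force: [-0.5, 0.8, 1.4]
width: 0.0496
grip_force: 30.0
```

```bash
python3 -m jog '[[40,0,0,2,0,0,0],[40,0,0,4,0,0,0],[40,0,0,8,0,0,0],[40,0,0,15,0,0,0],[40,0,0,20,0,0,0],[40,0,0,20,0,0,0],[40,0,0,10,0,0,0],[40,0,0,5,0,0,0],[40,0,0,0,0,0,0],[40,0,0,0,0,0,0]]'; python3 q.py; python3 -c "
from bench import *
s=state();print(s['moment'],s['wrist_force'],s['tool_pos'])"
```

```text
t: 9.7
tool_pos: [0.4251, 0.186, 0.1457]
tool_rot: [-0.278, -3.128, 0.001]
wrist_force: [-0.7, -0.9, -1.5]
width: 0.0494
grip_force: 30.0
steel [549.2  95.   97.3  46.9 -10.2] stand -4.629699999999955 -33.01669999999999
steel [584.9 345.   96.7  65.9 -13.2] stand -12.965200000000022 219.4451
[0.0748837  0.03461618 0.01517029] [ 0.26338574 -0.45358251 -1.82979436] [0.42494671 0.18599864 0.14551247]
```

View pics/s.png

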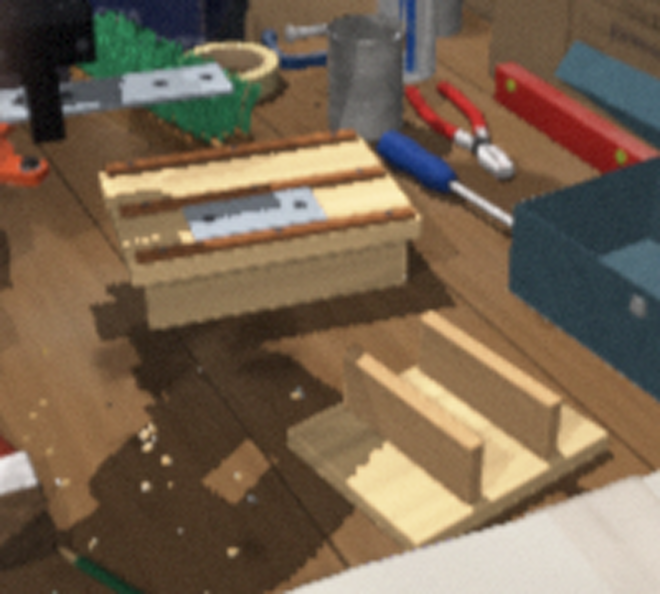

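The plate is held level, with its far end near crop pixel (230,85), clear of the stand. I'll carry it over the rack, turning it +19.2°.

```bash
python3 -m jog '[[40,2.3,-8,0,0,0,1.2],[40,4.6,-16,0,0,0,1.4],[40,6.9,-24,0,0,0,1.4],[40,8.1,-28,0,0,0,1.4],[40,8.1,-28,0,0,0,1.4],[40,8.1,-28,0,0,0,1.4],[40,8.1,-28,0,0,0,1.4],[40,8.1,-28,0,0,0,1.4],[40,8.1,-28,0,0,0,1.4],[40,8.1,-28,0,0,0,1.4],[40,8.1,-28,0,0,0,1.4],[40,8.1,-28,0,0,0,1.4],[40,5.8,-20,0,0,0,1.4],[40,3,-10,0,0,0,1.2],[40,1,-3.5,0,0,0,0],[40,0,0,-30,0,0,0],[40,0,0,-25,0,0,0],[40,0,0,-10,0,0,0],[40,0,0,0,0,0,0],[40,0,0,0,0,0,0]]'
cat > v.py <<'E'
from h import *
import sys
g=grab_frame("scene"); f=g["frame"]
cv2.imwrite("pics/v.png",cv2.resize(f[150:310,230:430,::-1],None,fx=4,fy=3.7,interpolation=cv2.INTER_CUBIC))
s=state();M=R.from_rotvec(s["tool_rot"]).as_matrix();print(s["tool_pos"],np.degrees(np.arctan2(M[1,1],M[0,1]))-90,s["wrist_force"])
E
python3 v.py
```

```text
t: 11.75
tool_pos: [0.5225, -0.1472, 0.0822]
tool_rot: [-0.248, 3.131, -0.0]
wrist_force: [-0.4, -0.0, -1.2]
width: 0.0495
grip_force: 30.0
[ 0.52307578 -0.14738678  0.08296644] 9.04977614209362 [ 0.19664444  0.20025617 -0.76448095]
```

View pics/v.png

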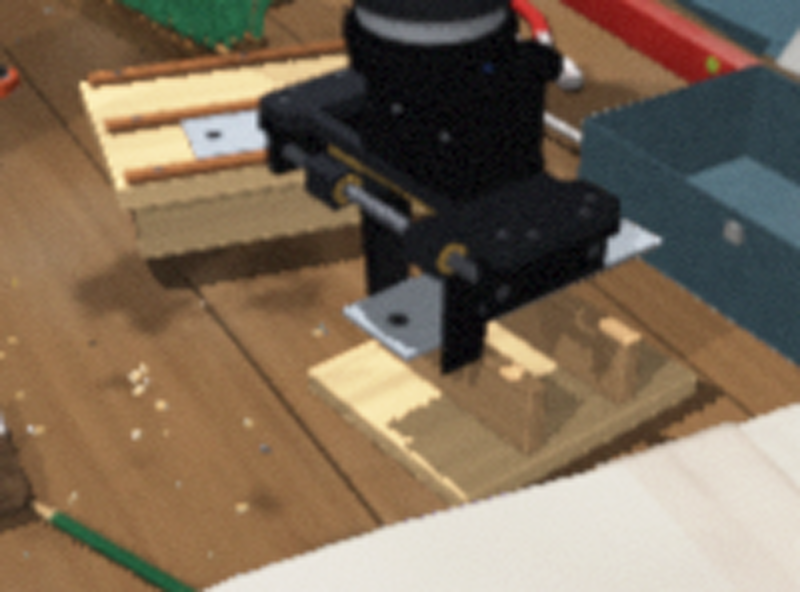

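The plate is over the rack and level, with its near end at crop pixels (345,310) to (410,357) and its far corner at (661,240). I'll check its centring before lowering.

```bash
python3 - <<'E'
from h import *
g=grab_frame("scene")
p=cast(g,np.array([(345,310),(410,357),(661,240)])/[4,3.7]+[230,150],.085)[:,:2]*1000
print(np.round(p,1),"centre",(p[0]+p[2])/2)
print(np.degrees(np.arctan2(*(p[2]-p[1])[::-1])))
E
```

```text
[[ 487.7 -131.5]
 [ 496.4 -180. ]
 [ 660.9 -152.5]] centre [ 574.30539532 -141.98772578]
9.512027978982491
```

```bash
python3 -m jog '[[40,0,0.5,-8,0,0,0],[40,0,0.5,-6,0,0,0],[40,0,0,-3,0,0,0],[40,0,0,-1,0,0,0],[40,0,0,-1,0,0,0],[40,0,0,0,0,0,0]]'; python3 -m jog '[[40,0,0,-0.7,0,0,0],[40,0,0,-0.7,0,0,0],[40,0,0,0,0,0,0]]'
```

```text
t: 12.45
tool_pos: [0.5224, -0.1464, 0.0629]
tool_rot: [-0.247, 3.131, -0.0]
wrist_force: [-0.2, -0.4, -0.3]
width: 0.0496
grip_force: 30.0
t: 12.75
tool_pos: [0.5225, -0.1464, 0.0626]
tool_rot: [-0.247, 3.131, -0.0]
wrist_force: [-4.0, 1.3, 6.5]
width: 0.0498
grip_force: 30.0
```

Contact is firm (6.5 N), so I'll release and lift straight up.

```bash
python3 -m jog '[[40,0,0,0,0,0,0],[56,0,0,0,0,0,0],[70,0,0,0,0,0,0],[80,0,0,0,0,0,0],[80,0,0,0,0,0,0]]'; python3 -m jog '[[80,0,0,10,0,0,0],[80,0,0,25,0,0,0],[80,0,0,40,0,0,0],[80,0,0,45,0,0,0],[80,0,0,45,0,0,0],[80,-25,30,20,0,0,0],[80,-25,40,0,0,0,0],[80,-25,40,0,0,0,0],[80,-25,40,0,0,0,0],[80,0,40,0,0,0,0],[80,0,40,0,0,0,0],[80,0,40,0,0,0,0],[80,0,40,0,0,0,0],[80,0,40,0,0,0,0],[80,0,40,0,0,0,0],[80,0,0,0,0,0,0],[80,0,0,0,0,0,0]]'
python3 - <<'E'
from h import *
for n in("top","scene"):
    g=grab_frame(n); f=g["frame"]; H,S,V=cv2.split(cv2.cvtColor(f,cv2.COLOR_RGB2HSV))
    m=((H>85)&(H<130)&(V>90)&(S<90)).astype(np.uint8)*255
    for roi,nm in (((330,110,440,235),"rack") ,((225,140,310,245),"stand")) if n=="top" else (((290,190,420,280),"rack"),((225,140,360,205),"stand")):
        for c in blobs(m,roi,80): print(n,nm,rect(g,c,.065))
    if n=="scene": cr=f[130:310,220:440]
    else: t=f[110:245,205:425]
a=cv2.resize(t,(660,300)); b=cv2.resize(cr,(660,300)); cv2.imwrite("pics/fin.png",np.vstack([a,b])[:,:,::-1])
E
```

```text
t: 13.25
tool_pos: [0.5221, -0.1463, 0.0611]
tool_rot: [0.247, -3.132, -0.0]
wrist_force: [-0.0, 0.7, 0.8]
width: 0.0743
grip_force: 0.0
t: 14.95
tool_pos: [0.4219, 0.2442, 0.2466]
tool_rot: [-0.251, 3.131, -0.001]
wrist_force: [0.3, -0.5, -0.2]
width: 0.08
grip_force: 0.0
top rack [ 573.2 -137.2  170.4   49.5    9.4]
top stand [548.9  94.   98.7  49.  -10.3]
scene rack [ 575.4 -138.5  173.7   51.6    9.5]
scene rack [748.  -98.   76.9  38.4  49.8]
scene stand [549.7  95.1  97.6  47.3 -10.2]
```

View pics/fin.png

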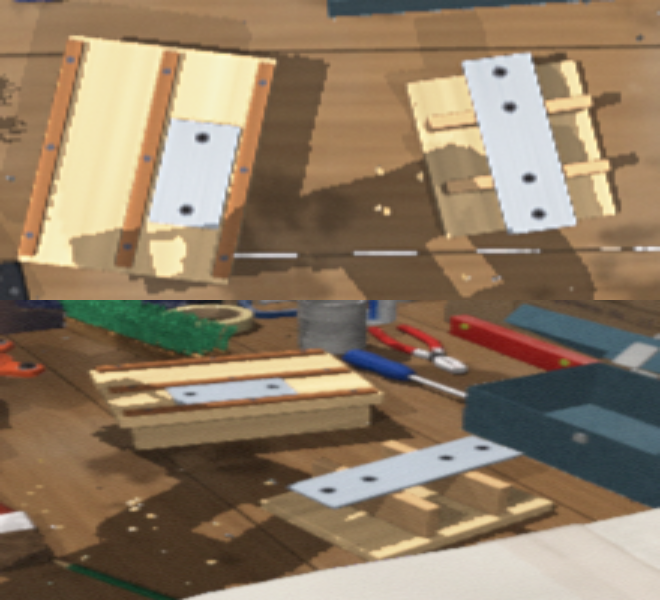

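Both views show the plate flat across both battens, centred to about 2 mm and at a yaw of 9.4° against the rack's 9.1°. The short plate hasn't moved, and the arm is clear.

```bash
python3 -c "
from bench import *
print(job_done())"
```

```text
the job is handed in; nothing more can be done
None
```

I handed the job in at about 15 s: the long plate lies flat across both battens, centred to about 2 mm and square to within about half a degree, and the short plate is still where it started.

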